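Stack a lens cell in a clamp stand and wedge it tight

ROBOT

A 6-joint arm with a two-finger parallel gripper is mounted at the origin on the work surface. World frame = base frame: x ahead of the robot, y to its left, z up, the work surface at z = 0. Lengths are in m, angles in rad, forces in N, time in s.
With the tool pointing down it reaches from about 0.225 to 0.875 m from the base axis. Payload 3.4 kg.
Tool frame: the origin (TCP) lies where the fingers leave the gripper's body, on its centre line; the fingertips stand 73 mm ahead of it and the grasp point (between the pads) lies 54 mm ahead of it; x points along the fingers, y is the direction in which the jaws open and shut, and the axes are right-handed (so a half turn about x gives the same grasp; the last joint's range is limited). The gripper opens to 85 mm and grips with 20 to 120 N. Pads are 22 mm wide; open, the fingers measure 114 mm over their backs; the gripper's body (76 mm by 85 mm) begins 54 mm behind the grasp point. The pads swing forward as they close: fully open they stand 13 mm farther back than shut.
Start: joints at [1.229, 0.276, 1.505, -0, 1.361, -0.121], TCP at [0.126, 0.561, 0.304] pointing down, gripper open.
Joint ranges: [-2.89, 2.89], [-0.75, 2.08], [0.22, 2.7], [-1.18, 4.32], [0.11, 2.71], [-2.7, 2.7]. Speed limits (rad/s): [2.57, 2.57, 3.14, 3.14, 3.14, 3.14].

INTERFACE

Orientations are given as a unit quaternion [w, x, y, z].
In Python, from rig import manip gives the robot as it stands.
- The arm moves only by the tool play_rows, never from a script. Its argument "steps" is a list of rows, each a list of 5 numbers: the closure, from 0 (fully open) to 1 (shut), then the shift along the tool's x, y, z as a fraction of full scale, then the turn about the tool's x as a fraction of full scale. In form: [[grip, tx, ty, tz, twist], ...]. A call has 1 to 20 rows; each row shifts and turns the commanded pose from where the row before left it, along the tool's axes as they then stand; what a row does not reach is not made up. Full scale, the value 1, is 0.03 m for a shift and 6 degrees for a turn. A row lasts 1/10 s, in which the tool goes at most 50 mm and 8.59 degrees, less where a joint would pass 70% of its speed; a pose out of reach is approached as far as the arm can. A call with a number of a shift or a turn outside -1 to 1 is refused whole. A call with a gripper value outside its range is refused whole. The fingers move at their own pace and stop on an object; "newtons" is the grip in N (left out, the last holds). Time passes only in rows, so rows that do not move let the fingers close. It gives the time, the measured TCP pose, the force and the opening at its end, in the units of the state.
- manip.get_state(): the state, without advancing time (a new reading comes with each control period).
- manip.get_image(name): name is "side" or "top"; returns (picture, depth): 480x640x3 uint8, red, green, blue; 480x640 float32, m along the optical axis (not along the pixel's ray), 0 where there is no reading.
- manip.camera_model(name): a dict with "mtx" (3x3 intrinsics, pixels), "R" (3x3) and "t" (3): a world point X has camera coordinates R X + t. Camera axes: x right, y down, z forward; pixel columns grow to the right and rows downward; lengths in m; the calibration is good to about 2 mm. A picture is of the moment at which its call begins. camera_model takes no time and is no camera call.
- manip.sign_off(): hands the job in, once; it reports no verdict.
Trained networks look in the newest picture that a camera, given by its name, has taken for a name from the list of things; names that differ only in an ending like _2 or _b are one class to them, and where a whole thing is asked for, a point or a joint stands for the part that bears it (a point fixed in the world has none). Each returns a list of dicts, best first, with "conf" (0 to 1); they miss things now and then, are a little off and sometimes report something else, mostly with a low value. They report only what shows in the picture. A call takes as long as a camera call. They do not tell look-alikes from the thing itself.
- manip.regions_of(camera, query): "mask" (480x640 bool, what is visible of it).
- manip.mark_of(camera, query): "location" ([x, y, z] in m, in the coordinates of the camera as it stood for that picture, good to about 4 mm: a listed point, or the origin of a listed thing).
The state is a dict: "clock": time; "qpos": joint angles; "qd": joint speeds; "effort": joint torques, N m; "position": TCP position; "ee_rot": TCP orientation; "contact_force": force on the tool from outside, world axes, zero at the start; "moment": the same for the moment, N m; "width": finger opening in m.
Only numpy, scipy, OpenCV 4.12 (cv2) and the standard library are available. Lean on these libraries where they do the work, as an engineer would, in place of code of your own. Each camera call takes 0.05 s, during which the arm holds its last target.

TASK

Build the lens stack in the dark steel clamp stand: lay in the thick solid riser block first, then the spacer plate with the round hole, then the black lens cell on top, lens up, all square in the stand and close to its straight cheek. Then take the white wedge from its grey rest and drive it, point down, into the gap between the stack and the sloping cheek, and press it down firmly until the whole stack is locked tight against the straight cheek.

Things in the scene. Friction and masses are not known exactly. Their poses are not given: they have to be found in the camera images.
- clamp: Fixed dark steel clamp stand (mm). Origin: underside; z up; +y faces robot's left (20 deg). Base 80 (x) by 122 (y -53..69), 12 thick; stack stands on it, x=0. Straight cheek's inner face y=-32 (10 thick, top z 60): pieces touching it centre at y=-2. Outward-leaning cheek's face y=38.4 at z 12, 50.8 at z 74 (its top). Cheeks 70 long in x; ends open. Locked wedge's origin: x 0, y 34, z 20.
- riser: Riser block: solid aluminium slab 50 (x) by 60 (y) by 30 mm high, four small dark screw holes on top, 0.25 kg. Origin: centre of underside. Goes lowest on the clamp's base, its x along the clamp's x (either way round), so its 60 mm side spans the channel. Grip across the 50 mm.
- spacer: Spacer plate: aluminium, 50 (x) by 60 (y) by 14 mm high, one round 32 mm hole through its middle, 0.1 kg. Origin: centre of underside. Lies on the riser, same way round. Grip across the 50 mm.
- lens_cell: Lens cell: black plate 50 (x) by 60 (y) by 18 mm high with a round ring (44 mm across, 6 mm high) and glass lens on top, 24 mm high in all, 0.13 kg. Origin: centre of underside. Lies on the spacer, lens up, same way round. Grip across the 50 mm.
- wedge: White plastic wedge, 100 mm tall, point down in its rest, 0.08 kg. Origin: middle of tip; z up. Stem z 0-60: 26 mm in x, flat face y=-6, sloping face y=6+z/5 mm, round nose. Head z 60-100: 46 mm in x (grip across this), y -6..18. +y faces robot's left at start (20 deg). Goes in with +y along the clamp's +y (flat face to the stack); press the head with about 15 N to drive it tight.
- wedge_rest: Fixed grey rest for the wedge. Origin: underside. Base 60 by 60 by 8 mm (centre y=4) with two walls 8 mm thick, 44 mm in y, 34 mm apart in x, tops at z 70 mm, carrying the shoulders of the wedge's head; the wedge lifts straight out. The wedge stands at x 0, y 0 with the rest's axes, its tip at z 10 mm.
Mind the look-alikes: they are no part of the job. Leave any blue or brown look-alike of the spacer alone.

How it is judged:
On the way, in this order (a step that is already met when the one before it is completed fails the run):
1. the riser block stands in the clamp (x of riser in the frame of clamp between -0.011 and 0.011 m and y of riser in the frame of clamp between -0.006 and 0.009 m and z of riser in the frame of clamp between 0.009 and 0.015 m and angle between riser's own z axis and vertical below 0.08 rad), for 0.2 s.
2. the spacer plate lies on the riser in the clamp (all of step 1 and x of spacer in the frame of clamp between -0.011 and 0.011 m and y of spacer in the frame of clamp between -0.006 and 0.009 m and z of spacer in the frame of clamp between 0.039 and 0.045 m and angle between spacer's own z axis and vertical below 0.08 rad), for 0.2 s.
3. the lens cell lies on the spacer in the clamp (all of step 2 and x of lens_cell in the frame of clamp between -0.011 and 0.011 m and y of lens_cell in the frame of clamp between -0.006 and 0.009 m and z of lens_cell in the frame of clamp between 0.053 and 0.059 m and angle between lens_cell's own z axis and vertical below 0.08 rad), for 0.2 s.
4. the wedge is in the gap and pressed tight (more than 4 N between wedge and clamp) (x of wedge in the frame of clamp between -0.013 and 0.013 m and y of wedge in the frame of clamp between 0.029 and 0.04 m and z of wedge in the frame of clamp between 0.008 and 0.028 m and angle between wedge's own z axis and vertical below 0.1 rad and contact force between wedge and clamp above 4 N), for 0.1 s.
At the end, for the whole second after the job is handed in: Riser, spacer, cell stacked flat in this order on the clamp base (height 3 mm, tilt 0.08), 11 mm along the channel, within 3 mm of touching the straight cheek; wedge upright in the gap, 13 mm along the channel, flat face to the stack, tip 8-28 mm above the clamp underside; all released, at rest (x of riser in the frame of clamp between -0.011 and 0.011 m and y of riser in the frame of clamp between -0.005 and 0.001 m and z of riser in the frame of clamp between 0.009 and 0.015 m and angle between each of riser, spacer, lens_cell's own z axis and vertical below 0.08 rad and x of spacer in the frame of clamp between -0.011 and 0.011 m and y of spacer in the frame of clamp between -0.005 and 0.001 m and z of spacer in the frame of clamp between 0.039 and 0.045 m and x of lens_cell in the frame of clamp between -0.011 and 0.011 m and y of lens_cell in the frame of clamp between -0.005 and 0.001 m and z of lens_cell in the frame of clamp between 0.053 and 0.059 m and x of wedge in the frame of clamp between -0.013 and 0.013 m and y of wedge in the frame of clamp between 0.029 and 0.04 m and z of wedge in the frame of clamp between 0.008 and 0.028 m and angle between wedge's own z axis and vertical below 0.1 rad and linear speed of each of riser, spacer, lens_cell, wedge below 0.01 m/s).
It also fails if it takes over 128 s, if anything falls off the work surface, if the arm or the gripper's body presses on something with over 40 N, if the wrist force passes 120 N, or if a joint passes its speed limit or range.

## Working session

There is one attempt and no reset: what is moved stays moved. The work goes in short steps, Python scripts to look and compute and a tool call to move; the robot and the scene stay as the last step left them, time stands still between calls to the robot, and variables do not carry over. Pictures are saved under pics/ and viewed, and the job is handed in when it is done.

Besides the shell and the picture viewer there is one more tool, called after ">>>" in YAML: its name, and indented under it one key for each argument. play_rows: Moves the arm, as the interface text tells. Its arguments: {"type":"object","properties":{"steps":{"type":"array","items":{"type":"array","items":{"type":"number"}}},"newtons":{"type":"number"}},"required":["steps"]}

```bash
mkdir -p pics; ls
cat > h.py <<'E'
from rig import manip
import numpy as np, cv2
def cap(n,tag):
    im,d=manip.get_image(n); np.savez('pics/%s.npz'%tag,im=im,d=d)
    cv2.imwrite('pics/%s.png'%tag,im[:,:,::-1]); return im,d
def cloud(n,d):
    m=manip.camera_model(n);K=np.array(m['mtx']);R=np.array(m['R']);t=np.array(m['t'])
    v,u=np.mgrid[:480,:640]
    X=np.stack([(u-K[0,2])/K[0,0]*d,(v-K[1,2])/K[1,1]*d,d],-1)
    return (X-t)@R
def proj(n,P):
    m=manip.camera_model(n);K=np.array(m['mtx']);c=np.array(P)@np.array(m['R']).T+np.array(m['t'])
    p=c@K.T; return p[...,:2]/p[...,2:]
E
python3 - <<'E'
from h import *
for n in ['top','side']:
    cap(n,n+'0'); m=manip.camera_model(n); print(n,m)
print(manip.get_state())
E
```

```text
pics
top {'mtx': array([[581.46404084,   0.        , 309.93247949],
       [  0.        , 581.46404084, 248.17083274],
       [  0.        ,   0.        ,   1.        ]]), 'R': array([[ 0.00882391, -0.99995558, -0.00331419],
       [-0.99030959, -0.00827932, -0.13863034],
       [ 0.13859674,  0.00450533, -0.99033865]]), 't': array([-0.03577107,  0.51020766,  0.98033638])}
side {'mtx': array([[573.63536172,   0.        , 313.69141083],
       [  0.        , 573.63536172, 236.30947861],
       [  0.        ,   0.        ,   1.        ]]), 'R': array([[ 0.97250093, -0.23267464,  0.0102202 ],
       [-0.14293028, -0.6308966 , -0.76258797],
       [ 0.18388277,  0.74015673, -0.64680378]]), 't': array([-0.50905392,  0.08825384,  1.15967976])}
{'clock': 0.1, 'qpos': array([ 1.22897286e+00,  2.76577217e-01,  1.50602871e+00,  1.19070690e-05,
        1.36073194e+00, -1.21008975e-01]), 'qd': array([-0.00138128,  0.00032713, -0.00165992, -0.00279651,  0.0007514 ,
        0.00022128]), 'effort': array([ 2.62490168e-03, -4.17702448e+01, -2.46406353e+01, -2.34219024e-04,
        5.90596581e-03, -4.02950138e-05]), 'position': array([0.12582353, 0.56069289, 0.30309136]), 'ee_rot': array([ 0.70265554,  0.07731241,  0.70294659, -0.07851168]), 'contact_force': array([0.2351265 , 0.90180992, 0.08708013]), 'moment': array([ 0.02106097, -0.04339542, -0.01645601]), 'width': 0.08514278536261673}
```

View pics/top0.png

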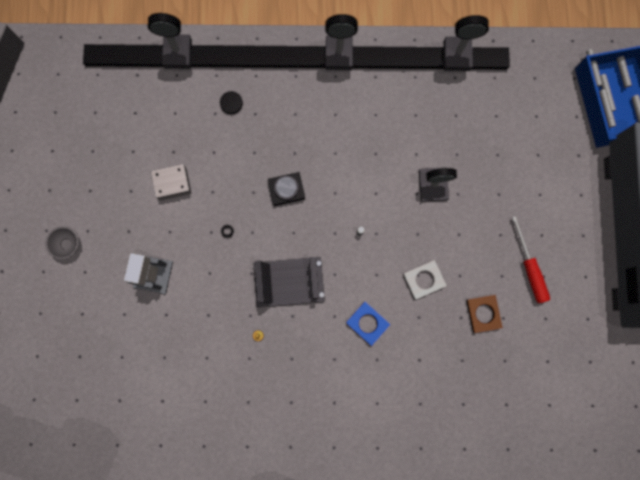

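View pics/side0.png

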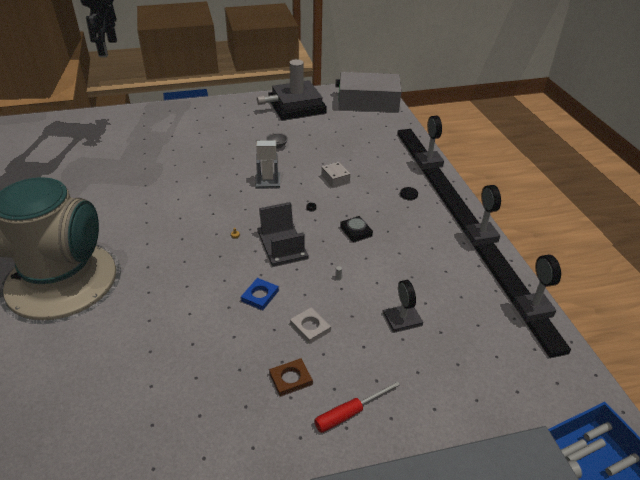

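The top view shows the riser at (170,182), the lens cell at (286,188), the clamp at (289,282), and the wedge in its rest at (148,270). The pale spacer is at (425,280). Things I could mistake for the spacer are blue (368,323), brown (484,314) and the small black ring (227,231). I choose the pale plate, since it is aluminium. Next I'll measure the poses and check a crop.

```bash
cat > meas.py <<'E'
from h import *
def top_face(tag,n,box,zlo,zhi,up=None):
    f=np.load('pics/%s.npz'%tag); P=cloud(n,f['d']); u0,v0,u1,v1=box
    m=np.zeros((480,640),bool); m[v0:v1,u0:u1]=1
    m&=(P[...,2]>zlo)&(P[...,2]<zhi)&(f['d']>0)
    q=P[m]; r=cv2.minAreaRect((q[:,:2]*1000).astype(np.float32))
    return q,r
E
python3 - <<'E'
from meas import *
z=np.load('pics/top0.npz'); P=cloud('top',z['d'])
print('table',np.median(P[380:420,300:500,2]))
for nm,b,lo,hi in [('riser',(140,155,205,210),.022,.04),('spacer',(395,255,455,305),.008,.025),('cell',(260,165,315,212),.012,.035),('clampAll',(240,245,340,320),.006,.09),('clampbase',(268,245,318,320),.006,.02),('leancheek',(240,245,340,320),.068,.085),('strcheek',(300,245,340,320),.05,.068),('wedgehead',(110,240,185,300),.095,.125),('restwalls',(110,240,185,300),.06,.08)]:
    q,r=top_face('top0','top',b,lo,hi)
    print(nm,len(q),np.median(q[:,2]).round(4),[np.round(x,1) for x in r],np.round(cv2.boxPoints(r)).tolist())
im=z['im']; 
c=np.hstack([cv2.resize(im[225:345,u:u+160],(400,300),interpolation=cv2.INTER_CUBIC) for u in (230,355)])
c2=np.hstack([cv2.resize(im[140:260,140:300],(400,300)),cv2.resize(im[225:315,100:220],(400,300))])
cv2.imwrite('pics/crop0.png',np.vstack([c,c2])[:,:,::-1])
E
```

```text
table -0.0010856840664430064
riser 946 0.0289 [array([631.4, 221.9]), array([51.4, 61.4]), np.float64(13.9)] [[599.0, 246.0], [614.0, 186.0], [664.0, 198.0], [649.0, 258.0]]
spacer 700 0.013 [array([ 459.3, -234.4]), array([49.8, 60.9]), np.float64(24.0)] [[424.0, -217.0], [449.0, -272.0], [494.0, -252.0], [470.0, -196.0]]
cell 912 0.0202 [array([622.2,  13.6]), array([50.8, 59.9]), np.float64(13.2)] [[591.0, 37.0], [604.0, -21.0], [654.0, -10.0], [640.0, 49.0]]
clampAll 3083 0.012 [array([453.6,   7.4]), array([ 80.4, 122.2]), np.float64(5.3)] [[408.0, 65.0], [419.0, -57.0], [499.0, -50.0], [488.0, 72.0]]
clampbase 1916 0.011 [array([454.4,  -1.1]), array([80.3, 93.6]), np.float64(5.2)] [[410.0, 42.0], [419.0, -51.0], [499.0, -44.0], [490.0, 49.0]]
leancheek 257 0.0718 [array([449. ,  53.7]), array([69.3, 11.2]), np.float64(5.5)] [[414.0, 56.0], [415.0, 45.0], [484.0, 51.0], [483.0, 63.0]]
strcheek 244 0.059 [array([457.7, -37.6]), array([70.1, 10. ]), np.float64(5.4)] [[422.0, -36.0], [423.0, -46.0], [493.0, -39.0], [492.0, -29.0]]
wedgehead 481 0.1085 [array([465.4, 252.5]), array([24.9, 46.1]), np.float64(80.4)] [[441.0, 244.0], [486.0, 236.0], [490.0, 261.0], [445.0, 269.0]]
restwalls 194 0.0688 [array([465. , 250.5]), array([44.4, 49.9]), np.float64(79.8)] [[436.0, 233.0], [486.0, 224.0], [493.0, 268.0], [444.0, 277.0]]
```

View pics/crop0.png

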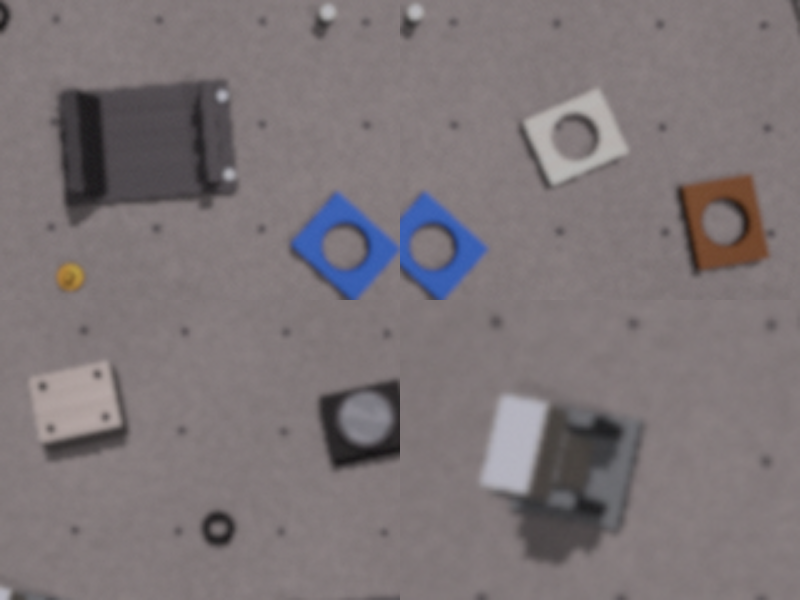

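The crop confirms the pale spacer with its hole at (425,280). All the sizes fit: riser 51×61, spacer 50×61, cell 51×60, clamp base 80×122, wedge head 46×25. Now a planner helper.

```bash
cat > plan.py <<'E'
from h import *
from scipy.spatial.transform import Rotation as Ro
def cur():
    s=manip.get_state(); w,x,y,z=s['ee_rot']; R=Ro.from_quat([x,y,z,w]).as_matrix()
    return s,np.array(s['position']),R
def plan(x,y,z,yaw,show=True):
    """turn first, then lateral, in tool axes. yaw (deg) of jaw axis in world"""
    s,p,R=cur(); ty=R[:,1]; cy=np.degrees(np.arctan2(ty[1],ty[0]))
    # turn about tool x (down): positive turn -> yaw decreases
    d=(yaw-cy+90)%180-90
    tw=-d
    R2=R@Ro.from_rotvec([np.radians(tw),0,0]).as_matrix()
    dl=R2.T@(np.array([x,y,z])-p)
    print('pos',p.round(4),'jawyaw',round(cy,2),'tilt',np.degrees(np.arccos(-R[2,0])).round(2),'w',round(s['width'],4),'F',np.round(s['contact_force'],1),'t',s['clock'])
    print('twist deg %.2f = %.3f units; then shift units tx %.3f ty %.3f tz %.3f'%(tw,tw/6,*(dl/.03)))
    print('R tool cols',R.round(3).tolist())
E
python3 - <<'E'
from plan import *
plan(.6314,.2219,.15,13.9); 
from meas import *
for n in ['side']:
    cap('side','side0b')
    f=np.load('pics/side0.npz');P=cloud('side',f['d'])
    for nm,c,zr in [('riser',(.6314,.2219),(.022,.04)),('spacer',(.4593,-.2344),(.008,.025)),('cell',(.622,.0136),(.012,.03)),('clamp',(.4536,.0074),(.004,.1)),('lean',(.449,.0537),(.06,.1)),('whead',(.4654,.2525),(.09,.13))]:
        r=.075 if nm=='clamp' else .045
        m=(abs(P[...,0]-c[0])<r)&(abs(P[...,1]-c[1])<r)&(P[...,2]>zr[0])&(P[...,2]<zr[1])&(f['d']>0)
        q=P[m]; print(nm,len(q),np.percentile(q[:,2],[50,95]).round(4),cv2.minAreaRect((q[:,:2]*1000).astype(np.float32)))
E
```

```text
pos [0.1258 0.5607 0.3031] jawyaw 77.35 tilt 0.1 w 0.0851 F [0.2 0.9 0.1] t 0.1
twist deg 63.45 = 10.575 units; then shift units tx 5.112 ty 13.651 tz 15.003
R tool cols [[-0.001, 0.219, 0.976], [-0.002, 0.976, -0.219], [-1.0, -0.002, -0.0]]
riser 343 [0.0301 0.0334] ((630.0187377929688, 221.24191284179688), (52.22103500366211, 65.52232360839844), 15.054643630981445)
spacer 600 [0.014  0.0163] ((459.8526916503906, -234.5707244873047), (52.6846923828125, 62.92536163330078), 24.391401290893555)
cell 455 [0.0204 0.0269] ((622.063232421875, 12.695419311523438), (52.331817626953125, 63.84885025024414), 13.421792030334473)
clamp 2174 [0.0319 0.0708] ((451.6421203613281, 1.4948577880859375), (139.7445831298828, 137.5382843017578), 5.677878379821777)
lean 266 [0.069  0.0752] ((449.66119384765625, 50.80136489868164), (70.42064666748047, 19.117717742919922), 7.716607093811035)
whead 241 [0.1069 0.1126] ((464.54168701171875, 250.9706268310547), (30.782630920410156, 45.717308044433594), 78.72830963134766)
```

>>> play_rows:
  steps:
    - [0,0.1,0,0,0.961]
    - [0,0.1,0,0,0.961]
    - [0,0.1,0,0,0.961]
    - [0,0.1,0,0,0.961]
    - [0,0.1,0,0,0.961]
    - [0,0.1,0,0,0.961]
    - [0,0.1,0,0,0.961]
    - [0,0.1,0,0,0.961]
    - [0,0.1,0,0,0.961]
    - [0,0.1,0,0,0.961]
    - [0,0.1,0,0,0.961]
    - [0,0,0,0,0]
  newtons: 40

```text
clock: 1.35
position: [0.1258, 0.5607, 0.2702]
ee_rot: [0.557, 0.435, 0.557, -0.436]
contact_force: [-0.4, -0.6, 1.1]
width: 0.0857
```

>>> play_rows:
  steps:
    - [0,0,0.85,0.93,0]
    - [0,0,0.85,0.93,0]
    - [0,0,0.85,0.93,0]
    - [0,0,0.85,0.93,0]
    - [0,0,0.85,0.93,0]
    - [0,0,0.85,0.93,0]
    - [0,0,0.85,0.93,0]
    - [0,0,0.85,0.93,0]
    - [0,0,0.85,0.93,0]
    - [0,0,0.85,0.93,0]
    - [0,0,0.85,0.93,0]
    - [0,0,0.85,0.93,0]
    - [0,0,0.85,0.93,0]
    - [0,0,0.85,0.93,0]
    - [0,0,0.85,0.93,0]
    - [0,0,0.85,0.93,0]
    - [0,0,0,0,0]

```text
clock: 3.05
position: [0.6334, 0.2227, 0.2701]
ee_rot: [0.558, 0.436, 0.555, -0.436]
contact_force: [-0.5, -0.5, 0.3]
width: 0.0853
```

```bash
python3 -c "
from plan import *
plan(.6314,.2219,.08,13.9)"
```

```text
pos [0.6334 0.2227 0.2701] jawyaw 13.82 tilt 0.18 w 0.0853 F [-0.5 -0.5  0.3] t 3.05
twist deg -0.08 = -0.013 units; then shift units tx 6.337 ty -0.087 tz -0.004
R tool cols [[0.003, 0.971, 0.239], [-0.002, 0.239, -0.971], [-1.0, 0.002, 0.002]]
```

>>> play_rows:
  steps:
    - [0,0.8,-0.087,0,0]
    - [0,0.8,0,0,0]
    - [0,0.8,0,0,0]
    - [0,0.8,0,0,0]
    - [0,0.8,0,0,0]
    - [0,0.8,0,0,0]
    - [0,0.6,0,0,0]
    - [0,0.5,0,0,0]
    - [0,0.437,0,0,0]
    - [0,0,0,0,0]
    - [0.3,0,0,0,0]
    - [1,0,0,0,0]
    - [1,0,0,0,0]
    - [1,0,0,0,0]
    - [1,0,0,0,0]
    - [1,0,0,0,0]
    - [1,0,0,0,0]
  newtons: 40

```text
clock: 4.75
position: [0.6282, 0.2257, 0.0826]
ee_rot: [0.558, 0.437, 0.556, -0.434]
contact_force: [1.1, 1.2, 5.7]
width: 0.0492
```

>>> play_rows:
  steps:
    - [1,-0.2,0,0,0]
    - [1,-0.5,0,0,0]
    - [1,-0.7,0,0,0]
    - [1,-0.8,0,0,0]
    - [1,-0.8,0,0,0]
    - [1,0,0,0,0]

```text
clock: 5.35
position: [0.6285, 0.2258, 0.175]
ee_rot: [0.558, 0.438, 0.555, -0.434]
contact_force: [0.9, 0.4, -2.3]
width: 0.0488
```

```bash
python3 -c "
from plan import *
plan(.4543,-.0006,.19,5.3)
cap('top','t1');cap('side','s1')
a=np.load('pics/t1.npz')['im'];b=np.load('pics/s1.npz')['im']
p=proj('top',[.63,.22,.1]).astype(int);q=proj('side',[.63,.22,.1]).astype(int)
f=lambda im,c:cv2.resize(im[max(c[1]-75,0):c[1]+75,max(c[0]-75,0):c[0]+75],(400,400))
cv2.imwrite('pics/c1.png',np.hstack([f(a,p),f(b,q)])[:,:,::-1])
"
```

```text
pos [0.6285 0.2258 0.175 ] jawyaw 13.93 tilt 0.41 w 0.0488 F [ 0.9  0.4 -2.3] t 5.35
twist deg 8.63 = 1.438 units; then shift units tx -0.555 ty -6.475 tz 6.977
R tool cols [[0.007, 0.971, 0.241], [0.002, 0.241, -0.971], [-1.0, 0.007, -0.0]]
```

View pics/c1.png

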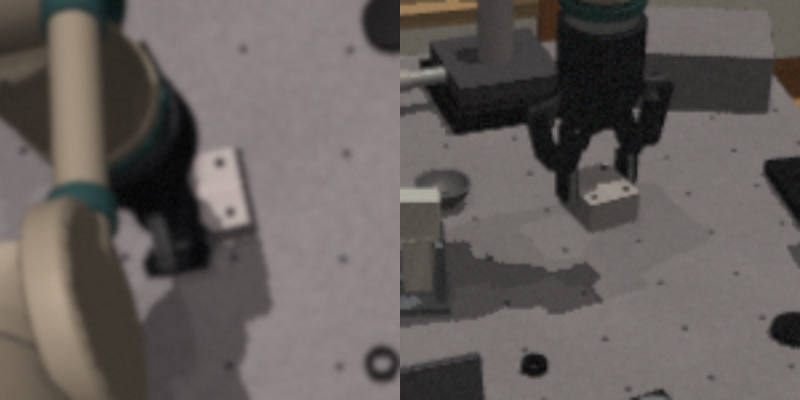

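The crops show the riser held level between the fingers. The TCP drifted about 4 mm during the descent, so I'll measure where the riser sits in the hand.

```bash
cat > inhand.py <<'E'
from plan import *
def inhand(tag,n,zlo,zhi,seed=None):
    """points near the tool in tool frame: depth below TCP zlo..zhi (m)"""
    s,p,R=cur(); f=np.load('pics/%s.npz'%tag); P=cloud(n,f['d'])
    T=(P-p)@R
    m=(f['d']>0)&(T[...,0]>zlo)&(T[...,0]<zhi)&(abs(T[...,1])<.06)&(abs(T[...,2])<.05)
    return T,m,f['im']
E
python3 - <<'E'
from inhand import *
for tag,n in [('t1','top'),('s1','side')]:
    T,m,im=inhand(tag,n,.03,.095)
    br=(im.astype(int).min(-1)>90)&m   # bright aluminium
    for lo,hi in [(.040,.047),(.047,.053),(.053,.06),(.06,.085)]:
        k=br&(T[...,0]>lo)&(T[...,0]<hi); q=T[k]
        if len(q)>5: print(n,lo,len(q),'y',np.percentile(q[:,1],[1,50,99]).round(4),'z',np.percentile(q[:,2],[1,50,99]).round(4),np.median(q[:,0]).round(4))
E
```

```text
top 0.04 28 y [-0.0231 -0.0051  0.0202] z [0.0096 0.0245 0.0326] 0.0465
top 0.047 424 y [-0.0237  0.0016  0.0249] z [0.0078 0.0218 0.0346] 0.0496
top 0.053 32 y [-0.022   0.0039  0.026 ] z [0.011  0.0343 0.0349] 0.0545
top 0.06 7 y [-0.0222 -0.0063  0.0203] z [0.0338 0.0342 0.0345] 0.0623
side 0.047 111 y [-0.0239  0.0013  0.0237] z [-0.0215  0.0226  0.0359] 0.05
side 0.053 8 y [-0.0165  0.0045  0.0249] z [0.0078 0.0263 0.0314] 0.0534
```

>>> play_rows:
  steps:
    - [1,-0.3,0,0,0.719]
    - [1,-0.2,0,0,0.719]
    - [1,0,0,0,0]

```text
clock: 5.75
position: [0.6263, 0.2252, 0.1847]
ee_rot: [0.522, 0.476, 0.523, -0.477]
contact_force: [0.6, 0.1, -3.0]
width: 0.049
```

```bash
python3 -c "
from plan import *
plan(.4539,.0042,.15,5.3)"
```

```text
pos [0.6263 0.2252 0.1847] jawyaw 5.3 tilt 0.12 w 0.049 F [ 0.6  0.1 -3. ] t 5.75
twist deg 0.00 = 0.001 units; then shift units tx 1.170 ty -6.399 tz 6.804
R tool cols [[-0.002, 0.996, 0.092], [-0.0, 0.092, -0.996], [-1.0, -0.002, 0.0]]
```

>>> play_rows:
  steps:
    - [1,0,-0.64,0.68,0]
    - [1,0,-0.64,0.68,0]
    - [1,0,-0.64,0.68,0]
    - [1,0,-0.64,0.68,0]
    - [1,0,-0.64,0.68,0]
    - [1,0,-0.64,0.68,0]
    - [1,0,-0.64,0.68,0]
    - [1,0,-0.64,0.68,0]
    - [1,0,-0.64,0.68,0]
    - [1,0.4,-0.64,0.68,0]
    - [1,0.4,0,0,0]
    - [1,0.37,0,0,0]
    - [1,0,0,0,0]
    - [1,0,0,0,0]

```text
clock: 7.15
position: [0.4546, 0.0048, 0.1502]
ee_rot: [0.522, 0.476, 0.523, -0.476]
contact_force: [-0.1, -0.4, -2.7]
width: 0.049
```

```bash
python3 -c "
from plan import *
plan(.4539,.0042,.094,5.3)"
```

```text
pos [0.4546 0.0048 0.1502] jawyaw 5.36 tilt 0.06 w 0.049 F [-0.1 -0.4 -2.7] t 7.15
twist deg 0.06 = 0.009 units; then shift units tx 1.872 ty -0.023 tz 0.019
R tool cols [[-0.001, 0.996, 0.093], [0.0, 0.093, -0.996], [-1.0, -0.001, -0.0]]
```

>>> play_rows:
  steps:
    - [1,0.35,0,0,0]
    - [1,0.35,0,0,0]
    - [1,0.35,0,0,0]
    - [1,0.3,0,0,0]
    - [1,0.2,0,0,0]
    - [1,0.15,0,0,0]
    - [1,0,0,0,0]
    - [1,0,0,0,0]

```text
clock: 7.95
position: [0.4547, 0.0044, 0.0997]
ee_rot: [0.523, 0.476, 0.522, -0.476]
contact_force: [-0.2, 0.5, -2.8]
width: 0.0487
```

```bash
python3 -c "
from plan import *
plan(.4539,.0042,.094,5.3)"
```

```text
pos [0.4547 0.0044 0.0997] jawyaw 5.29 tilt 0.02 w 0.0487 F [-0.2  0.5 -2.8] t 7.95
twist deg -0.01 = -0.002 units; then shift units tx 0.192 ty -0.026 tz 0.006
R tool cols [[0.0, 0.996, 0.092], [0.0, 0.092, -0.996], [-1.0, 0.0, -0.0]]
```

>>> play_rows:
  steps:
    - [1,0.08,0,0,0]
    - [1,0.06,0,0,0]
    - [1,0.04,0,0,0]
    - [1,0,0,0,0]
    - [1,0,0,0,0]

```text
clock: 8.45
position: [0.4546, 0.0045, 0.0946]
ee_rot: [0.523, 0.476, 0.522, -0.476]
contact_force: [-1.2, 1.0, 2.3]
width: 0.0492
```

>>> play_rows:
  steps:
    - [0.3,0,0,0,0]
    - [0.2,0,0,0,0]
    - [0.1,0,0,0,0]
    - [0,0,0,0,0]
    - [0,0,0,0,0]
    - [0,-0.2,0,0,0]
    - [0,-0.5,0,0,0]
    - [0,-0.9,0,0,0]
    - [0,-0.9,0,0,0]
    - [0,-0.9,0,0,0]
    - [0,-0.9,0,0,0]
    - [0,0,0,0,0]

```text
clock: 9.65
position: [0.4566, 0.0042, 0.2271]
ee_rot: [0.525, 0.478, 0.52, -0.475]
contact_force: [-0.1, 0.3, 0.2]
width: 0.0853
```

Run:
```python
from plan import *
plan(.4593,-.2344,.20,24.0)
```

```text
pos [0.4566 0.0042 0.2271] jawyaw 5.3 tilt 0.49 w 0.0853 F [-0.1  0.3  0.2] t 9.65
twist deg -18.70 = -3.117 units; then shift units tx 0.913 ty -3.160 tz 7.299
R tool cols [[0.009, 0.996, 0.092], [-0.001, 0.092, -0.996], [-1.0, 0.008, 0.002]]
```

>>> play_rows:
  steps:
    - [0,0,0,0,-0.78]
    - [0,0,0,0,-0.78]
    - [0,0,0,0,-0.78]
    - [0,0,0,0,-0.777]
    - [0,0.09,-0.316,0.73,0]
    - [0,0.09,-0.316,0.73,0]
    - [0,0.09,-0.316,0.73,0]
    - [0,0.09,-0.316,0.73,0]
    - [0,0.09,-0.316,0.73,0]
    - [0,0.09,-0.316,0.73,0]
    - [0,0.09,-0.316,0.73,0]
    - [0,0.09,-0.316,0.73,0]
    - [0,0.09,-0.316,0.73,0]
    - [0,0.09,-0.316,0.73,0]
    - [0,0,0,0,0]
    - [0,0,0,0,0]

```text
clock: 11.25
position: [0.4564, -0.2339, 0.1955]
ee_rot: [0.592, 0.386, 0.594, -0.385]
contact_force: [-0.3, 0.3, 0.3]
width: 0.0855
```

Run:
```python
from meas import *
from plan import *
cap('top','t2')
q,r=top_face('t2','top',(250,245,320,320),.036,.052); print(len(q),r,np.median(q[:,2]))
o=np.array([454.3,-.6]);a=np.radians(5.3);X=np.array([np.cos(a),np.sin(a)]);Y=np.array([-X[1],X[0]])
print('riser in clamp',(np.array(r[0])-o)@X,(np.array(r[0])-o)@Y)
plan(.4593,-.2344,.073,24.0)
cv2.imwrite('pics/c2.png',cv2.resize(np.load('pics/t2.npz')['im'][200:350,220:460],(800,500))[:,:,::-1])
```

```text
1111 ((452.8280029296875, 11.87716293334961), (69.11028289794922, 106.65846252441406), 5.10017204284668) 0.04115570655485361
riser in clamp -0.31318096874554746 12.559788530113778
pos [ 0.4564 -0.2333  0.1957] jawyaw 23.98 tilt 0.13 w 0.0856 F [-0.2  0.7 -0.5] t 11.3
twist deg -0.02 = -0.003 units; then shift units tx 4.089 ty 0.076 tz 0.081
R tool cols [[-0.001, 0.914, 0.406], [0.002, 0.406, -0.914], [-1.0, -0.001, -0.002]]
```

View pics/c2.png

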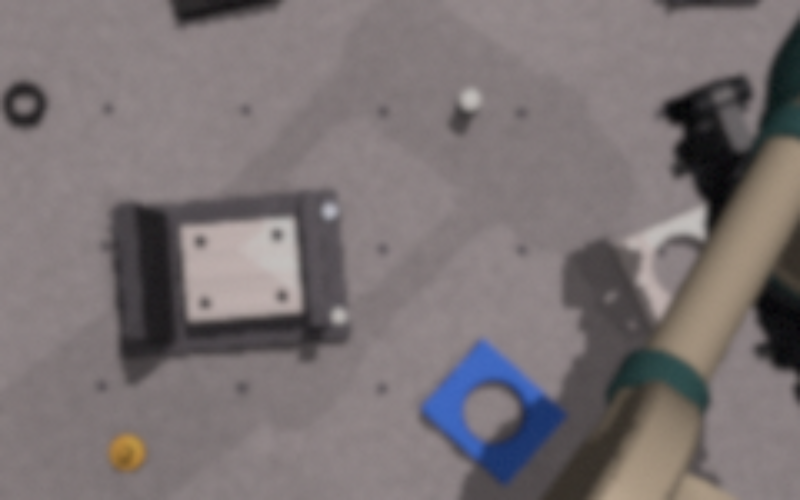

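The riser is square in the stand, with a small gap to the right cheek, at about crop (240,270). I'll measure it with a brightness filter and go on to the spacer.

```bash
cat >> meas.py <<'E'
o=np.array([454.3,-.6]);a=np.radians(5.3);CX=np.array([np.cos(a),np.sin(a)]);CY=np.array([-CX[1],CX[0]])
def inclamp(tag,n,zlo,zhi,thr=110,ymax=33):
    f=np.load('pics/%s.npz'%tag); P=cloud(n,f['d'])*1000
    c=np.stack([(P[...,:2]-o)@CX,(P[...,:2]-o)@CY],-1)
    m=(abs(c[...,0])<45)&(c[...,1]>-45)&(c[...,1]<ymax+10)&(P[...,2]>zlo)&(P[...,2]<zhi)&(f['im'].min(-1)>thr)
    r=cv2.minAreaRect(c[m].astype(np.float32)); print('in clamp',m.sum(),r,np.median(P[m][:,2])); return r
E
python3 - <<'E'
from meas import *
inclamp('t2','top',36,47)
E
```

```text
in clamp 960 ((-0.8863162994384766, 0.24218177795410156), (49.30799865722656, 59.12664031982422), 0.11120837926864624) 41.072063264125084
```

>>> play_rows:
  steps:
    - [0,0.5,0.076,0.08,0]
    - [0,0.5,0,0,0]
    - [0,0.5,0,0,0]
    - [0,0.5,0,0,0]
    - [0,0.5,0,0,0]
    - [0,0.4,0,0,0]
    - [0,0.4,0,0,0]
    - [0,0.3,0,0,0]
    - [0,0.2,0,0,0]
    - [0,0.1,0,0,0]
    - [0,0,0,0,0]
    - [0,0,0,0,0]

```text
clock: 12.5
position: [0.4602, -0.2356, 0.0796]
ee_rot: [0.593, 0.385, 0.593, -0.385]
contact_force: [-0.1, -0.7, 0.7]
width: 0.0854
```

```bash
python3 -c "
from plan import *
plan(.4593,-.2344,.073,24.0)"
```

```text
pos [ 0.4602 -0.2356  0.0796] jawyaw 23.99 tilt 0.04 w 0.0854 F [-0.1 -0.7  0.7] t 12.5
twist deg -0.01 = -0.002 units; then shift units tx 0.218 ty -0.013 tz -0.050
R tool cols [[0.001, 0.914, 0.407], [-0.0, 0.407, -0.914], [-1.0, 0.0, 0.001]]
```

>>> play_rows:
  steps:
    - [0,0.1,0,-0.05,0]
    - [0,0.1,0,0,0]
    - [0,0,0,0,0]
    - [0.3,0,0,0,0]
    - [1,0,0,0,0]
    - [1,0,0,0,0]
    - [1,0,0,0,0]
    - [1,0,0,0,0]
    - [1,0,0,0,0]
    - [1,0,0,0,0]

```text
clock: 13.5
position: [0.4597, -0.2342, 0.0736]
ee_rot: [0.593, 0.385, 0.593, -0.385]
contact_force: [0.6, -0.4, 6.1]
width: 0.0485
```

>>> play_rows:
  steps:
    - [1,-0.15,0,0,0]
    - [1,-0.3,0,0,0]
    - [1,-0.5,0,0,0]
    - [1,-0.7,0,0,0]
    - [1,-0.7,0,0,0]
    - [1,-0.7,0,0,0]
    - [1,-0.5,0,0,0]
    - [1,-0.3,0,0,0.78]
    - [1,0,0,0,0.78]
    - [1,0,0,0,0.78]
    - [1,0,0,0,0.777]
    - [1,0,0,0,0]
    - [1,0,0,0,0]

```text
clock: 14.8
position: [0.4592, -0.2339, 0.1889]
ee_rot: [0.523, 0.476, 0.523, -0.476]
contact_force: [0.2, -0.8, -1.4]
width: 0.0488
```

Run:
```python
from inhand import *
plan(.4543,-.0006,.19,5.3)
cap('top','t3');cap('side','s3')
for tag,n in [('t3','top'),('s3','side')]:
    T,m,im=inhand(tag,n,.03,.095)
    br=(im.astype(int).min(-1)>90)&m
    for lo,hi in [(.050,.058),(.058,.065),(.065,.085)]:
        k=br&(T[...,0]>lo)&(T[...,0]<hi); q=T[k]
        if len(q)>5: print(n,lo,len(q),'y',np.percentile(q[:,1],[1,50,99]).round(4),'z',np.percentile(q[:,2],[1,50,99]).round(4),np.median(q[:,0]).round(4))
s,p,R=cur()
f=lambda im,c:cv2.resize(im[max(c[1]-75,0):c[1]+75,max(c[0]-75,0):c[0]+75],(400,400))
cv2.imwrite('pics/c3.png',np.hstack([f(np.load('pics/%s.npz'%t)['im'],proj(n,p).astype(int)) for t,n in (('t3','top'),('s3','side'))])[:,:,::-1])
```

```text
pos [ 0.4592 -0.2339  0.1889] jawyaw 5.39 tilt 0.01 w 0.0488 F [ 0.2 -0.8 -1.4] t 14.8
twist deg 0.09 = 0.016 units; then shift units tx -0.036 ty 0.555 tz -7.759
R tool cols [[-0.0, 0.996, 0.094], [0.0, 0.094, -0.996], [-1.0, -0.0, -0.0]]
top 0.05 9 y [-0.0002  0.0137  0.0275] z [-0.0298 -0.0231 -0.012 ] 0.0573
top 0.058 91 y [0.0009 0.0154 0.0241] z [-0.0293 -0.0242 -0.0129] 0.0606
top 0.065 16 y [-0.0071  0.0142  0.0212] z [-0.0296 -0.029  -0.0283] 0.0702
side 0.05 39 y [-0.0342 -0.0017  0.0225] z [-0.0267  0.0209  0.0324] 0.0577
side 0.058 224 y [-0.0249  0.0044  0.0236] z [-0.0296  0.0209  0.0312] 0.0596
side 0.065 14 y [-0.031  -0.0118  0.0128] z [-0.0136  0.0252  0.0323] 0.0725
```

View pics/c3.png

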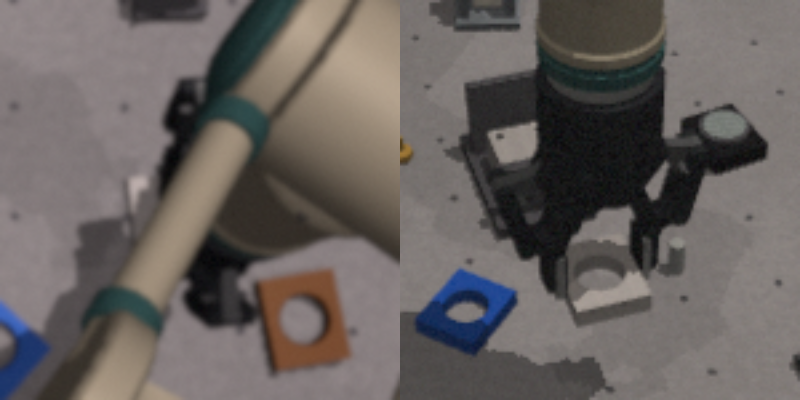

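The spacer is held level and centred, with its underside about 73 mm below the TCP.

>>> play_rows:
  steps:
    - [1,0,0.05,-0.776,0.016]
    - [1,0,0.05,-0.776,0]
    - [1,0,0.05,-0.776,0]
    - [1,0,0.05,-0.776,0]
    - [1,0,0.05,-0.776,0]
    - [1,0,0.05,-0.776,0]
    - [1,0,0.05,-0.776,0]
    - [1,0,0.05,-0.776,0]
    - [1,0,0.05,-0.776,0]
    - [1,0.3,0.05,-0.776,0]
    - [1,0.5,0,0,0]
    - [1,0.5,0,0,0]
    - [1,0.4,0,0,0]
    - [1,0.3,0,0,0]
    - [1,0,0,0,0]
    - [1,0,0,0,0]

```text
clock: 16.5
position: [0.4534, -0.0009, 0.1289]
ee_rot: [0.522, 0.477, 0.522, -0.477]
contact_force: [1.1, -0.5, -1.3]
width: 0.0491
```

```bash
python3 -c "
from plan import *
plan(.4540,-.0003,.115,5.3)"
```

```text
pos [ 0.4534 -0.0009  0.1289] jawyaw 5.21 tilt 0.01 w 0.0491 F [ 1.1 -0.5 -1.3] t 16.5
twist deg -0.09 = -0.016 units; then shift units tx 0.464 ty 0.022 tz -0.019
R tool cols [[0.0, 0.996, 0.091], [0.0, 0.091, -0.996], [-1.0, 0.0, -0.0]]
```

>>> play_rows:
  steps:
    - [1,0.15,0.022,-0.02,-0.016]
    - [1,0.12,0,0,0]
    - [1,0.1,0,0,0]
    - [1,0.05,0,0,0]
    - [1,0,0,0,0]
    - [1,0,0,0,0]

```text
clock: 17.1
position: [0.4539, -0.0002, 0.1162]
ee_rot: [0.523, 0.476, 0.523, -0.476]
contact_force: [-0.4, -0.1, -1.5]
width: 0.0486
```

>>> play_rows:
  steps:
    - [1,0.03,0,0,0]
    - [1,0.03,0,0,0]
    - [1,0,0,0,0]
    - [1,0,0,0,0]

```text
clock: 17.5
position: [0.454, -0.0002, 0.1156]
ee_rot: [0.523, 0.477, 0.522, -0.476]
contact_force: [-2.1, 1.0, 10.0]
width: 0.0488
```

>>> play_rows:
  steps:
    - [0.3,-0.02,0,0,0]
    - [0.2,0,0,0,0]
    - [0.1,0,0,0,0]
    - [0,0,0,0,0]
    - [0,0,0,0,0]
    - [0,-0.2,0,0,0]
    - [0,-0.5,0,0,0]
    - [0,-0.8,0,0,0]
    - [0,-0.8,0,0,0]
    - [0,-0.8,0,0,0]
    - [0,0,0,0,0]

```text
clock: 18.6
position: [0.4558, -0.0004, 0.2113]
ee_rot: [0.525, 0.478, 0.52, -0.475]
contact_force: [0.6, -0.9, -0.7]
width: 0.0853
```

```bash
python3 -c "
from plan import *
plan(.6222,.0136,.20,13.3)"
```

```text
pos [ 4.558e-01 -4.000e-04  2.113e-01] jawyaw 5.3 tilt 0.43 w 0.0853 F [ 0.6 -0.9 -0.7] t 18.6
twist deg -8.00 = -1.333 units; then shift units tx 0.416 ty 5.503 tz 0.819
R tool cols [[0.007, 0.996, 0.092], [-0.001, 0.092, -0.996], [-1.0, 0.007, 0.002]]
```

>>> play_rows:
  steps:
    - [0,0,0,0,-0.667]
    - [0,0,0,0,-0.667]
    - [0,0,0.688,0.1,0]
    - [0,0,0.688,0.1,0]
    - [0,0,0.688,0.1,0]
    - [0,0,0.688,0.1,0]
    - [0,0,0.688,0.1,0]
    - [0,0,0.688,0.1,0]
    - [0,0,0.688,0.1,0]
    - [0,0,0.688,0.1,0]
    - [0,0.4,0,0,0]
    - [0,0.4,0,0,0]
    - [0,0.5,0,0,0]
    - [0,0.5,0,0,0]
    - [0,0.5,0,0,0]
    - [0,0.5,0,0,0]
    - [0,0.4,0,0,0]
    - [0,0.3,0,0,0]
    - [0,0,0,0,0]
    - [0,0,0,0,0]

```text
clock: 20.6
position: [0.6199, 0.0145, 0.103]
ee_rot: [0.554, 0.439, 0.555, -0.439]
contact_force: [0.4, 0.3, -0.1]
width: 0.0853
```

Run:
```python
from meas import *
from plan import *
cap('top','t4')
inclamp('t4','top',50,61)
f=np.load('pics/t4.npz')['im']
cv2.imwrite('pics/c4.png',cv2.resize(f[140:320,210:370],(640,600),interpolation=cv2.INTER_CUBIC)[:,:,::-1])
plan(.6222,.0136,.0755,13.3)
```

```text
in clamp 339 ((-2.2801074981689453, -11.198385238647461), (38.40831756591797, 49.679176330566406), 89.88078308105469) 54.80888180990034
pos [0.6203 0.0144 0.1034] jawyaw 13.3 tilt 0.05 w 0.0854 F [-0.4 -0.2 -0.2] t 20.65
twist deg -0.00 = -0.000 units; then shift units tx 0.931 ty 0.056 tz 0.042
R tool cols [[0.001, 0.973, 0.23], [0.0, 0.23, -0.973], [-1.0, 0.001, 0.0]]
```

View pics/c4.png

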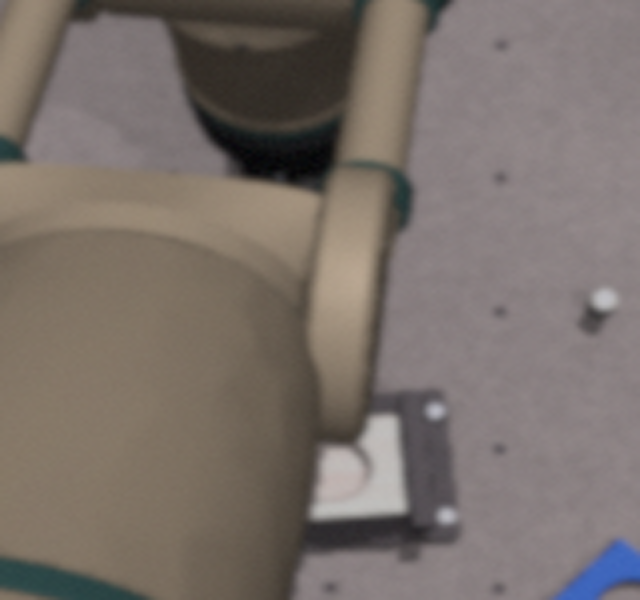

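The spacer lies square on the riser, at crop (370,465), partly hidden by the arm. Now I'll grip the cell.

>>> play_rows:
  steps:
    - [0,0.3,0.056,0.042,0]
    - [0,0.25,0,0,0]
    - [0,0.2,0,0,0]
    - [0,0.1,0,0,0]
    - [0,0.08,0,0,0]
    - [0,0,0,0,0]
    - [0,0,0,0,0]
    - [0.3,0,0,0,0]
    - [1,0,0,0,0]
    - [1,0,0,0,0]
    - [1,0,0,0,0]
    - [1,0,0,0,0]
    - [1,0,0,0,0]
    - [1,0,0,0,0]

```text
clock: 22.05
position: [0.6224, 0.0136, 0.0757]
ee_rot: [0.555, 0.439, 0.554, -0.438]
contact_force: [0.2, 0.7, 4.7]
width: 0.0488
```

>>> play_rows:
  steps:
    - [1,-0.15,0,0,0]
    - [1,-0.3,0,0,0]
    - [1,-0.5,0,0,0]
    - [1,-0.7,0,0,0]
    - [1,-0.7,0,0,0]
    - [1,-0.7,0,0,0]
    - [1,-0.6,0,0,0]
    - [1,-0.4,0,0,0.667]
    - [1,0,0,0,0.667]
    - [1,0,0,0,0]
    - [1,0,0,0,0]

```text
clock: 23.15
position: [0.6214, 0.0136, 0.1963]
ee_rot: [0.523, 0.476, 0.523, -0.476]
contact_force: [1.1, -0.3, -1.6]
width: 0.0492
```

Run:
```python
from inhand import *
plan(.4543,-.0006,.20,5.3)
cap('top','t5');cap('side','s5')
for tag,n in [('t5','top'),('s5','side')]:
    T,m,im=inhand(tag,n,.03,.095)
    for lo,hi in [(.047,.052),(.052,.057),(.057,.062),(.062,.078)]:
        k=m&(T[...,0]>lo)&(T[...,0]<hi)&(abs(T[...,1])<.02); q=T[k]
        if len(q)>5: print(n,lo,len(q),'y',np.percentile(q[:,1],[1,50,99]).round(4),'z',np.percentile(q[:,2],[1,50,99]).round(4),np.median(q[:,0]).round(4))
s,p,R=cur()
f=lambda im,c:cv2.resize(im[max(c[1]-75,0):c[1]+75,max(c[0]-75,0):c[0]+75],(400,400))
cv2.imwrite('pics/c5.png',np.hstack([f(np.load('pics/%s.npz'%t)['im'],proj(n,p).astype(int)) for t,n in (('t5','top'),('s5','side'))])[:,:,::-1])
```

```text
pos [0.6214 0.0136 0.1963] jawyaw 5.38 tilt 0.07 w 0.0492 F [ 1.1 -0.3 -1.6] t 23.15
twist deg 0.08 = 0.013 units; then shift units tx -0.117 ty -5.591 tz -0.042
R tool cols [[-0.001, 0.996, 0.094], [0.0, 0.094, -0.996], [-1.0, -0.001, -0.0]]
top 0.057 61 y [-0.0197 -0.0112 -0.0002] z [-0.0296 -0.0256 -0.0201] 0.0589
side 0.047 150 y [-0.0193 -0.0032  0.0172] z [-0.0181  0.0026  0.0216] 0.0504
side 0.052 92 y [-0.0191  0.0001  0.0198] z [-0.0257  0.0179  0.0315] 0.0541
side 0.057 85 y [-0.0193  0.0023  0.0192] z [-0.0286  0.0269  0.0339] 0.0583
side 0.062 87 y [-0.0193  0.0003  0.0195] z [0.026  0.03   0.0334] 0.0684
```

View pics/c5.png

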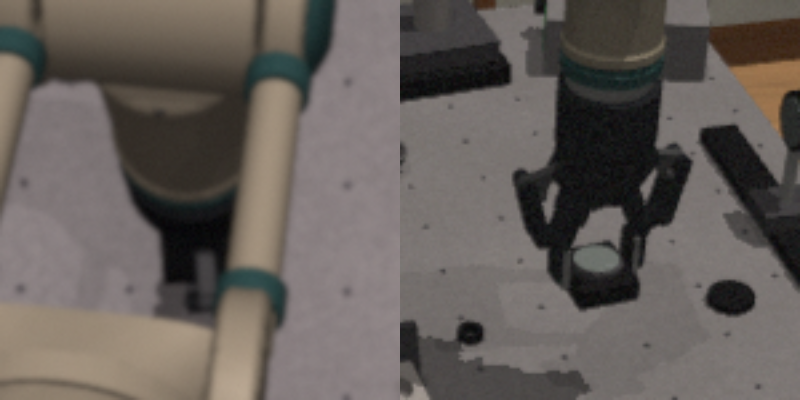

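The cell is held lens up, level and centred. Now to the clamp.

>>> play_rows:
  steps:
    - [1,0,-0.56,-0.004,0.013]
    - [1,0,-0.56,-0.004,0]
    - [1,0,-0.56,-0.004,0]
    - [1,0,-0.56,-0.004,0]
    - [1,0,-0.56,-0.004,0]
    - [1,0,-0.56,-0.004,0]
    - [1,0,-0.56,-0.004,0]
    - [1,0,-0.56,-0.004,0]
    - [1,0,-0.56,-0.004,0]
    - [1,0.2,-0.56,-0.004,0]
    - [1,0.5,0,0,0]
    - [1,0.5,0,0,0]
    - [1,0.3,0,0,0]
    - [1,0.1,0,0,0]
    - [1,0,0,0,0]
    - [1,0,0,0,0]

```text
clock: 24.85
position: [0.455, -0.0005, 0.1489]
ee_rot: [0.522, 0.477, 0.522, -0.477]
contact_force: [0.6, 0.1, -1.4]
width: 0.0488
```

```bash
python3 -c "
from plan import *
plan(.4540,-.0003,.1315,5.3)"
```

```text
pos [ 0.455  -0.0005  0.1489] jawyaw 5.23 tilt 0.04 w 0.0488 F [ 0.6  0.1 -1.4] t 24.85
twist deg -0.07 = -0.012 units; then shift units tx 0.580 ty -0.033 tz -0.011
R tool cols [[0.001, 0.996, 0.091], [-0.0, 0.091, -0.996], [-1.0, 0.001, 0.0]]
```

>>> play_rows:
  steps:
    - [1,0.15,-0.033,-0.01,-0.012]
    - [1,0.15,0,0,0]
    - [1,0.12,0,0,0]
    - [1,0.08,0,0,0]
    - [1,0.03,0,0,0]
    - [1,0,0,0,0]
    - [1,0,0,0,0]

```text
clock: 25.55
position: [0.4536, -0.0003, 0.1327]
ee_rot: [0.523, 0.476, 0.523, -0.476]
contact_force: [-0.1, -0.8, -2.2]
width: 0.0488
```

>>> play_rows:
  steps:
    - [1,0.03,0,0,0]
    - [1,0.02,0,0,0]
    - [1,0,0,0,0]
    - [1,0,0,0,0]

```text
clock: 25.95
position: [0.4537, -0.0003, 0.1316]
ee_rot: [0.523, 0.477, 0.522, -0.476]
contact_force: [-0.4, 0.2, 4.9]
width: 0.0487
```

>>> play_rows:
  steps:
    - [0.3,0,0,0,0]
    - [0.2,0,0,0,0]
    - [0.1,0,0,0,0]
    - [0,0,0,0,0]
    - [0,0,0,0,0]
    - [0,-0.2,0,0,0]
    - [0,-0.5,0,0,0]
    - [0,-0.8,0,0,0]
    - [0,-0.8,0,0,0]
    - [0,-0.8,0,0,0]
    - [0,-0.4,0,0,0]
    - [0,0,0,0,0]

```text
clock: 27.15
position: [0.4546, -0.0004, 0.2384]
ee_rot: [0.524, 0.477, 0.521, -0.475]
contact_force: [-0.1, -0.2, -0.8]
width: 0.0855
```

```bash
python3 -c "
from plan import *
plan(.4654,.2525,.23,-9.8)"
```

```text
pos [ 4.546e-01 -4.000e-04  2.384e-01] jawyaw 5.29 tilt 0.29 w 0.0855 F [-0.1 -0.2 -0.8] t 27.15
twist deg 15.09 = 2.515 units; then shift units tx 0.275 ty -1.082 tz -8.369
R tool cols [[0.005, 0.996, 0.092], [-0.001, 0.092, -0.996], [-1.0, 0.005, 0.001]]
```

>>> play_rows:
  steps:
    - [0,0,0,0,0.838]
    - [0,0,0,0,0.838]
    - [0,0,0,0,0.838]
    - [0,0,-0.098,-0.761,0]
    - [0,0,-0.098,-0.761,0]
    - [0,0,-0.098,-0.761,0]
    - [0,0,-0.098,-0.761,0]
    - [0,0,-0.098,-0.761,0]
    - [0,0,-0.098,-0.761,0]
    - [0,0,-0.098,-0.761,0]
    - [0,0,-0.098,-0.761,0]
    - [0,0,-0.098,-0.761,0]
    - [0,0,-0.098,-0.761,0]
    - [0,0,-0.098,-0.761,0]
    - [0,0,0,0,0]
    - [0,0,0,0,0]

```text
clock: 28.75
position: [0.4638, 0.2525, 0.2353]
ee_rot: [-0.456, -0.54, -0.456, 0.541]
contact_force: [-0.4, -0.7, 0.3]
width: 0.0853
```

Run:
```python
from meas import *
from plan import *
cap('top','t6'); cap('side','s6')
f=np.load('pics/t6.npz')['im']; g=np.load('pics/s6.npz')['im']
cv2.imwrite('pics/c6.png',np.hstack([cv2.resize(f[220:345,220:360],(400,357)),cv2.resize(g[170:295,230:370],(400,357))])[:,:,::-1])
plan(.4654,.2525,.147,-9.8)
f=np.load('pics/t6.npz'); P=cloud('top',f['d'])*1000
c=np.stack([(P[...,:2]-o)@CX,(P[...,:2]-o)@CY],-1)
for lo,hi in [(69,77),(77,86)]:
    m=(abs(c[...,0])<35)&(c[...,1]>-45)&(c[...,1]<38)&(P[...,2]>lo)&(P[...,2]<hi); print(m.sum(),cv2.minAreaRect(c[m].astype(np.float32)),np.median(P[m][:,2]))
```

```text
pos [0.464  0.2518 0.2356] jawyaw -9.81 tilt 0.09 w 0.0851 F [ 0.1 -0.6  0. ] t 28.85
twist deg -0.01 = -0.002 units; then shift units tx 2.955 ty 0.046 tz -0.033
R tool cols [[-0.001, 0.985, -0.17], [-0.001, -0.17, -0.985], [-1.0, -0.001, 0.001]]
573 ((-2.3604164123535156, 0.3927783966064453), (60.06056213378906, 50.219661712646484), 89.96831512451172) 73.17255828913035
491 ((-0.3143157958984375, 1.6833209991455078), (49.42346954345703, 44.62604522705078), 12.012391090393066) 79.59602841455792
```

View pics/c6.png

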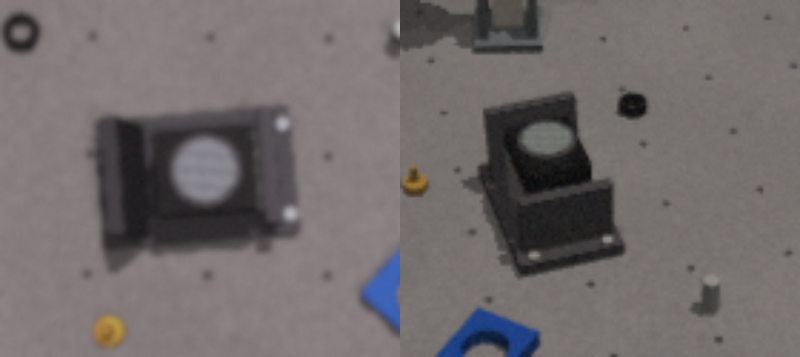

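The cell is on the stack, lens up (crop (205,170)), at clamp x −2.4, y 0.4 mm, with its top at 80 mm. Now I'll grip the wedge.

>>> play_rows:
  steps:
    - [0,0.4,0.046,-0.033,0]
    - [0,0.5,0,0,0]
    - [0,0.5,0,0,0]
    - [0,0.5,0,0,0]
    - [0,0.4,0,0,0]
    - [0,0.35,0,0,0]
    - [0,0.2,0,0,0]
    - [0,0.1,0,0,0]
    - [0,0,0,0,0]
    - [0,0,0,0,0]

```text
clock: 29.85
position: [0.4662, 0.2536, 0.1481]
ee_rot: [0.456, 0.541, 0.455, -0.54]
contact_force: [0.2, 1.1, -0.0]
width: 0.0853
```

```bash
python3 -c "
from plan import *
plan(.4654,.2525,.147,-9.8)"
```

```text
pos [0.4662 0.2536 0.1481] jawyaw -9.79 tilt 0.06 w 0.0853 F [ 0.2  1.1 -0. ] t 29.85
twist deg 0.01 = 0.002 units; then shift units tx 0.037 ty -0.021 tz 0.041
R tool cols [[0.001, 0.985, -0.17], [0.0, -0.17, -0.985], [-1.0, 0.001, -0.001]]
```

>>> play_rows:
  steps:
    - [0,0.03,-0.02,0.04,0]
    - [0,0,0,0,0]
    - [0.3,0,0,0,0]
    - [1,0,0,0,0]
    - [1,0,0,0,0]
    - [1,0,0,0,0]
    - [1,0,0,0,0]
    - [1,0,0,0,0]
    - [1,0,0,0,0]
    - [1,0,0,0,0]
  newtons: 60

```text
clock: 30.85
position: [0.4654, 0.2525, 0.1471]
ee_rot: [0.456, 0.541, 0.455, -0.54]
contact_force: [0.8, 0.7, 4.7]
width: 0.0452
```

>>> play_rows:
  steps:
    - [1,-0.1,0,0,0]
    - [1,-0.2,0,0,0]
    - [1,-0.3,0,0,0]
    - [1,-0.4,0,0,0]
    - [1,-0.5,0,0,0]
    - [1,-0.5,0,0,0]
    - [1,-0.5,0,0,0]
    - [1,-0.4,0,0,0]
    - [1,-0.3,0,0,0]
    - [1,0,0,0,0]
    - [1,0,0,0,0]

```text
clock: 31.95
position: [0.4649, 0.2522, 0.2427]
ee_rot: [-0.455, -0.541, -0.456, 0.541]
contact_force: [-0.1, 0.0, -0.3]
width: 0.0453
```

Run:
```python
from inhand import *
plan(.4543,-.0006,.23,5.3)
cap('top','t7');cap('side','s7')
s,p,R=cur()
f=lambda im,c:cv2.resize(im[max(c[1]-75,0):c[1]+75,max(c[0]-75,0):c[0]+75],(400,400))
cv2.imwrite('pics/c7.png',np.hstack([f(np.load('pics/%s.npz'%t)['im'],proj(n,p-[0,0,.05]).astype(int)) for t,n in (('t7','top'),('s7','side'))])[:,:,::-1])
for tag,n in [('t7','top'),('s7','side')]:
    T,m,im=inhand(tag,n,.03,.15)
    br=(im.astype(int).min(-1)>90)&m
    for lo in np.arange(.03,.15,.01):
        k=br&(T[...,0]>lo)&(T[...,0]<lo+.01); q=T[k]
        if len(q)>5: print(n,lo.round(3),len(q),'y',np.percentile(q[:,1],[3,50,97]).round(4),'z',np.percentile(q[:,2],[3,50,97]).round(4))
```

```text
pos [0.4649 0.2522 0.2427] jawyaw -9.8 tilt 0.01 w 0.0453 F [-0.1  0.  -0.3] t 31.95
twist deg -15.10 = -2.516 units; then shift units tx 0.424 ty -1.130 tz 8.360
R tool cols [[-0.0, 0.985, -0.17], [-0.0, -0.17, -0.985], [-1.0, -0.0, 0.0]]
top 0.03 127 y [-0.0195 -0.0023  0.0177] z [0.0037 0.008  0.0114]
top 0.04 9 y [-0.0151 -0.0029  0.0165] z [0.0036 0.0086 0.0104]
side 0.03 38 y [-0.019  -0.0055  0.0191] z [-0.0108  0.0048  0.0121]
```

View pics/c7.png

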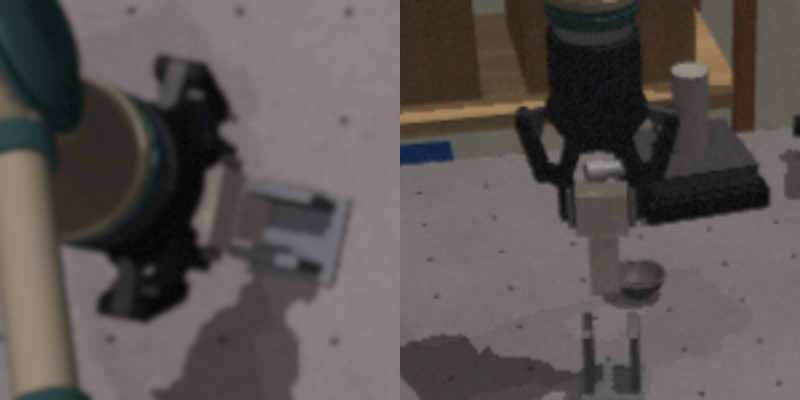

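The wedge is held upright with its flat face toward −y (crop (600,220)), and its tip is about 137 mm below the TCP. I'll turn it and carry it over the gap.

>>> play_rows:
  steps:
    - [1,0,0,0,-0.839]
    - [1,0,0,0,-0.839]
    - [1,0,0,0,-0.839]
    - [1,0,0,0,0]
    - [1,0,0,0,0]

```text
clock: 32.55
position: [0.4649, 0.2522, 0.2422]
ee_rot: [0.522, 0.476, 0.522, -0.477]
contact_force: [-0.9, -0.4, -1.3]
width: 0.0453
```

```bash
python3 -c "
from plan import *
plan(.4503,.0422,.235,5.3)"
```

```text
pos [0.4649 0.2522 0.2422] jawyaw 5.2 tilt 0.07 w 0.0453 F [-0.9 -0.4 -1.3] t 32.55
twist deg -0.10 = -0.016 units; then shift units tx 0.244 ty -1.131 tz 6.927
R tool cols [[-0.001, 0.996, 0.091], [-0.0, 0.091, -0.996], [-1.0, -0.001, 0.0]]
```

>>> play_rows:
  steps:
    - [1,0,-0.113,0.693,-0.016]
    - [1,0,-0.113,0.693,0]
    - [1,0,-0.113,0.693,0]
    - [1,0,-0.113,0.693,0]
    - [1,0,-0.113,0.693,0]
    - [1,0,-0.113,0.693,0]
    - [1,0,-0.113,0.693,0]
    - [1,0,-0.113,0.693,0]
    - [1,0,-0.113,0.693,0]
    - [1,0,-0.113,0.693,0]
    - [1,0.1,0,0,0]
    - [1,0,0,0,0]
    - [1,0,0,0,0]

```text
clock: 33.85
position: [0.4508, 0.0428, 0.2396]
ee_rot: [0.523, 0.476, 0.523, -0.476]
contact_force: [0.1, 0.6, -1.7]
width: 0.0453
```

Run:
```python
from plan import *
plan(.4503,.0422,.18,5.3)
cap('side','s8'); cap('top','t8')
g=np.load('pics/s8.npz')['im'];f=np.load('pics/t8.npz')['im']
cv2.imwrite('pics/c8.png',np.hstack([cv2.resize(f[215:345,220:360],(400,400)),cv2.resize(g[130:290,210:370],(400,400))])[:,:,::-1])
```

```text
pos [0.4508 0.0428 0.2396] jawyaw 5.39 tilt 0.05 w 0.0453 F [ 0.1  0.6 -1.7] t 33.85
twist deg 0.09 = 0.015 units; then shift units tx 1.986 ty -0.019 tz 0.021
R tool cols [[-0.0, 0.996, 0.094], [0.001, 0.094, -0.996], [-1.0, -0.0, -0.001]]
```

View pics/c8.png

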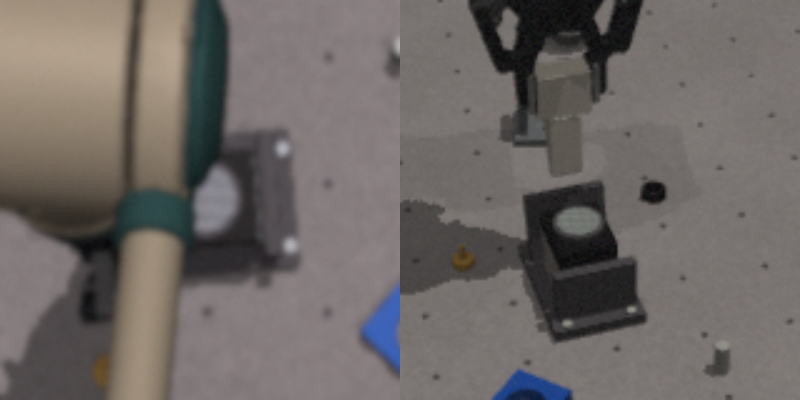

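>>> play_rows:
  steps:
    - [1,0.2,-0.019,0.02,0.015]
    - [1,0.25,0,0,0]
    - [1,0.25,0,0,0]
    - [1,0.2,0,0,0]
    - [1,0.2,0,0,0]
    - [1,0,0,0,0]

```text
clock: 34.55
position: [0.4498, 0.0415, 0.2057]
ee_rot: [0.522, 0.476, 0.523, -0.477]
contact_force: [-0.0, -0.1, -1.8]
width: 0.0457
```

>>> play_rows:
  steps:
    - [1,0.15,0,0,0]
    - [1,0.15,0,0,0]
    - [1,0.15,0,0,0]
    - [1,0.15,0,0,0]
    - [1,0,0,0,0]

```text
clock: 35.05
position: [0.4499, 0.0415, 0.1881]
ee_rot: [0.522, 0.476, 0.523, -0.477]
contact_force: [-0.5, 0.1, -0.7]
width: 0.0456
```

Run:
```python
from plan import *
plan(.4503,.0422,.175,5.3)
```

```text
pos [0.4499 0.0415 0.1881] jawyaw 5.31 tilt 0.08 w 0.0456 F [-0.5  0.1 -0.7] t 35.05
twist deg 0.01 = 0.002 units; then shift units tx 0.437 ty 0.015 tz -0.021
R tool cols [[-0.001, 0.996, 0.093], [0.0, 0.093, -0.996], [-1.0, -0.001, -0.0]]
```

>>> play_rows:
  steps:
    - [1,0.12,0,0,0]
    - [1,0.12,0,0,0]
    - [1,0.1,0,0,0]
    - [1,0.08,0,0,0]
    - [1,0,0,0,0]

```text
clock: 35.55
position: [0.4502, 0.0415, 0.1758]
ee_rot: [0.523, 0.476, 0.523, -0.476]
contact_force: [-0.1, 0.3, -0.1]
width: 0.0452
```

>>> play_rows:
  steps:
    - [1,0.1,0,0,0]
    - [1,0.06,0,0.01,0]
    - [1,0,0,0,0]

```text
clock: 35.85
position: [0.4508, 0.0408, 0.1713]
ee_rot: [0.523, 0.476, 0.522, -0.476]
contact_force: [1.1, -2.9, -1.9]
width: 0.0454
```

>>> play_rows:
  steps:
    - [1,0.08,0,0.016,0]
    - [1,0.08,0,0.016,0]
    - [1,0,0,0,0]

```text
clock: 36.15
position: [0.4513, 0.0399, 0.1671]
ee_rot: [0.523, 0.477, 0.522, -0.476]
contact_force: [1.2, -2.8, 2.7]
width: 0.045
```

>>> play_rows:
  steps:
    - [1,0.06,0,0.015,0]
    - [1,0.06,0,0.015,0]
    - [1,0,0,0,0]

```text
clock: 36.45
position: [0.4514, 0.0392, 0.1635]
ee_rot: [0.523, 0.477, 0.522, -0.476]
contact_force: [1.2, -3.0, 3.3]
width: 0.0455
```

>>> play_rows:
  steps:
    - [1,0.05,0,0.012,0]
    - [1,0.05,0,0.012,0]
    - [1,0,0,0,0]

```text
clock: 36.75
position: [0.4515, 0.0386, 0.1608]
ee_rot: [0.523, 0.477, 0.522, -0.476]
contact_force: [1.1, -2.3, 6.4]
width: 0.0454
```

>>> play_rows:
  steps:
    - [1,0.05,0,0.01,0]
    - [1,0.05,0,0.01,0]
    - [1,0,0,0,0]

```text
clock: 37.05
position: [0.4518, 0.0381, 0.1581]
ee_rot: [0.523, 0.477, 0.522, -0.476]
contact_force: [0.5, -2.6, 8.3]
width: 0.0452
```

Run:
```python
from plan import *
plan(.4503,.0422,.157,5.3)
```

```text
pos [0.4518 0.0381 0.1581] jawyaw 5.31 tilt 0.18 w 0.0452 F [ 0.5 -2.6  8.3] t 37.05
twist deg 0.01 = 0.002 units; then shift units tx 0.035 ty -0.037 tz -0.142
R tool cols [[0.003, 0.996, 0.093], [0.0, 0.093, -0.996], [-1.0, 0.003, 0.0]]
```

>>> play_rows:
  steps:
    - [1,0.05,0,0.006,0]
    - [1,0.05,0,0.006,0]
    - [1,0,0,0,0]

```text
clock: 37.35
position: [0.4519, 0.0379, 0.157]
ee_rot: [0.524, 0.477, 0.522, -0.475]
contact_force: [-3.7, -1.5, 24.7]
width: 0.0455
```

>>> play_rows:
  steps:
    - [1,0.05,0,0.005,0]
    - [1,0.05,0,0.005,0]
    - [1,0,0,0,0]

```text
clock: 37.65
position: [0.4519, 0.0378, 0.1568]
ee_rot: [0.524, 0.477, 0.522, -0.475]
contact_force: [-10.4, 0.8, 49.6]
width: 0.0453
```

Run:
```python
from plan import *
plan(.4503,.0422,.157,5.3)
cap('side','s9')
g=np.load('pics/s9.npz')['im']
cv2.imwrite('pics/c9.png',cv2.resize(g[150:290,210:370],(640,560),interpolation=cv2.INTER_CUBIC)[:,:,::-1])
```

```text
pos [0.4519 0.0378 0.1568] jawyaw 5.33 tilt 0.27 w 0.0453 F [-10.4   0.8  49.6] t 37.65
twist deg 0.03 = 0.004 units; then shift units tx -0.008 ty -0.041 tz -0.150
R tool cols [[0.005, 0.996, 0.093], [0.001, 0.093, -0.996], [-1.0, 0.005, -0.0]]
```

View pics/c9.png

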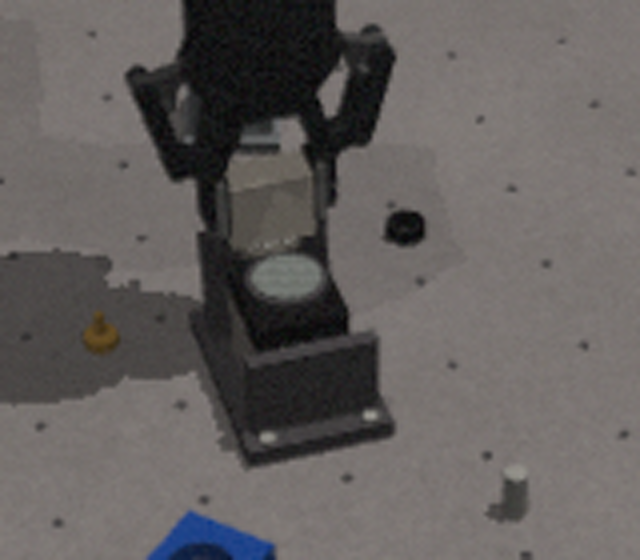

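The wedge is firmly seated: about 50 N down with the TCP stopped at 157 mm, so the tip is at about 20 mm. I'll ease off, release and check.

>>> play_rows:
  steps:
    - [1,-0.06,0,0,0]
    - [1,-0.03,0,0,0]
    - [1,0,0,0,0]

```text
clock: 38.0
position: [0.4519, 0.0378, 0.1568]
ee_rot: [0.524, 0.477, 0.522, -0.475]
contact_force: [-3.2, -0.3, 26.0]
width: 0.0454
```

>>> play_rows:
  steps:
    - [0.4,0,0,0,0]
    - [0.3,0,0,0,0]
    - [0.2,0,0,0,0]
    - [0.1,0,0,0,0]
    - [0,0,0,0,0]
    - [0,0,0,0,0]
    - [0,-0.2,0,0,0]
    - [0,-0.4,0,0,0]
    - [0,-0.6,0,0,0]
    - [0,-0.6,0,0,0]
    - [0,-0.6,0,0,0]
    - [0,0,0,0,0]

```text
clock: 39.2
position: [0.4523, 0.0374, 0.2281]
ee_rot: [0.524, 0.478, 0.521, -0.475]
contact_force: [-0.1, 0.0, -0.3]
width: 0.0854
```

>>> play_rows:
  steps:
    - [0,0,0,-0.8,0]
    - [0,0,0,-0.8,0]
    - [0,0,0,-0.8,0]
    - [0,0,0,-0.8,0]
    - [0,0,0,-0.8,0]
    - [0,0,0,-0.8,0]
    - [0,0,0,-0.8,0]
    - [0,0,0,0,0]
    - [0,0,0,0,0]

```text
clock: 40.1
position: [0.4348, 0.2046, 0.225]
ee_rot: [0.523, 0.475, 0.523, -0.476]
contact_force: [-0.5, 0.0, -0.3]
width: 0.0851
```

Run:
```python
from plan import *
from meas import *
plan(.4503,.0422,.157,5.3)
cap('side','s10');cap('top','t10')
g=np.load('pics/s10.npz')['im'];f=np.load('pics/t10.npz')
cv2.imwrite('pics/c10.png',np.hstack([cv2.resize(f['im'][220:350,220:350],(400,400)),cv2.resize(g[150:290,210:350],(400,400))])[:,:,::-1])
P=cloud('top',f['d'])*1000
c=np.stack([(P[...,:2]-o)@CX,(P[...,:2]-o)@CY],-1)
for nm,lo,hi,a0,b0 in [('cell',70,78,-35,26),('ring',77,86,-35,26),('wedge',112,128,10,70)]:
    m=(abs(c[...,0])<35)&(c[...,1]>a0)&(c[...,1]<b0)&(P[...,2]>lo)&(P[...,2]<hi); print(nm,m.sum(),cv2.minAreaRect(c[m].astype(np.float32)),np.median(P[m][:,2]),c[m].min(0),c[m].max(0))
```

```text
pos [0.4348 0.2046 0.225 ] jawyaw 5.4 tilt 0.09 w 0.0851 F [-0.5  0.  -0.3] t 40.1
twist deg 0.10 = 0.016 units; then shift units tx 2.271 ty 0.019 tz 5.436
R tool cols [[-0.001, 0.996, 0.094], [-0.001, 0.094, -0.996], [-1.0, -0.001, 0.001]]
cell 591 ((-2.5508995056152344, -3.0837039947509766), (50.29524612426758, 58.14197540283203), 0.07613614946603775) 73.58945163159042 [-27.73463128 -32.14312702] [22.61925965 25.9929448 ]
ring 491 ((-2.804844379425049, -2.2924537658691406), (42.528778076171875, 42.39794921875), 58.983394622802734) 79.78050830271508 [-23.85911652 -26.45022239] [18.57473081 20.94425246]
wedge 441 ((-0.5945491790771484, 39.60877227783203), (45.79880142211914, 24.10803985595703), 0.1141280010342598) 118.72205950194328 [-23.47607713  27.55720028] [22.30988318 51.70443809]
```

View pics/c10.png

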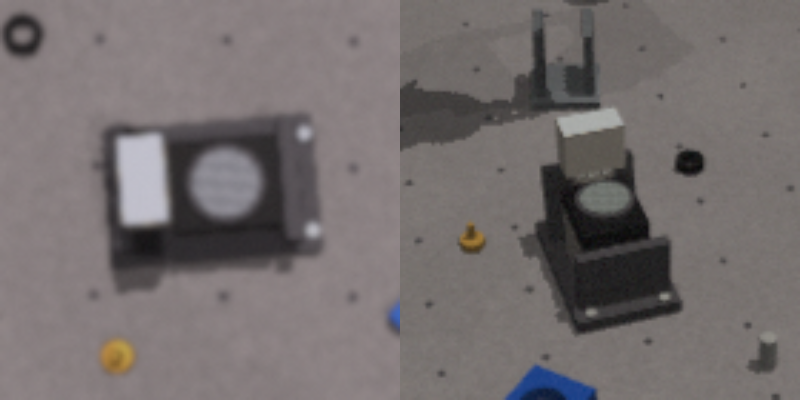

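The wedge is upright in the gap (head crop (142,178)). Its origin is at clamp y 33.6, x −0.6, tip about 20 mm. The cell is at y −2.3, x −2.7, lens up and touching the straight cheek. The gripper is clear, so I'm handing in.

```bash
python3 -c "
from rig import manip
print(manip.sign_off())"
```

```text
the job is handed in; nothing more can be done
None
```

I built the stack in the clamp as riser, spacer, then lens cell with the lens up. I then drove the wedge point down until it stopped, released it, moved the gripper clear, and handed in at about 40 s of the 128 s.

| Piece | Last check (mm, in the clamp's frame) |
|---|---|
| Riser | x −0.9, y 0.2 when placed, before the wedge pushed it over |
| Spacer | x about −2.3, y about −0.4 when placed, partly hidden by the arm |
| Lens cell | x −2.7, y −2.3, lying flat and touching the straight cheek |
| Wedge | x −0.6, y 33.6, tip height about 20, upright |

- **Pressing force:** it peaked at about 50 N at the wrist, more than the suggested 15 N but below the 120 N limit. I eased off to 26 N before letting go.
- **Not checked directly:** after wedging I did not measure the riser and spacer, which the cell and cheeks hide. I take them to be against the cheek because the wedge is upright with its flat face to the stack and the cell on top is touching.
- **Disagreement:** before release, the arm's own position put the wedge about 1 mm lower in y (32.7) than the camera did afterwards. Both are within the allowed range.

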